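# Clear the pile from the sideboard tray

### The job

Take apart the pile on the aluminium tray and lay the long black remote, the short silver remote and the spectacle case each face up on its own cork-padded rest, the one made to its length: centred, in line with the rest, flat between the two end stops and not overhanging the sides. The green bottle is standing in the way on the longest rest: stand it in the middle of the round white coaster. Keep the bottle upright all the time, do not shift the tablet or the mug, and leave everything released and still.

Things in the scene. Friction and masses are not known exactly. Their poses are not given: they have to be found in the camera images.
- bottle: Small empty capped green glass bottle, about 150 g, 120 mm high, standing at the start on long_rest. Body 54 mm in diameter up to 60 mm, shoulder up to 80 mm, then straight neck and steel cap, both 28 mm in diameter, from 80 to 120 mm above the underside. Origin at the centre of the underside, z up along the bottle. It goes on the coaster.
- silver_remote: Short silver remote, 130 (x) by 36 (y) by 16 (z) mm, about 90 g, buttons on top (+z). Origin at the centre of its underside. Starts as the top of the pile, lying across the black remote.
- black_remote: Long black TV remote, 200 (x) by 46 (y) by 20 (z) mm, about 130 g, buttons on top (+z). Origin at the centre of its underside. Starts in the middle of the pile, lying across the spectacle case.
- glasses_case: Dark blue hard spectacle case, 165 (x) by 62 (y) by 36 (z) mm, rounded edges, about 120 g. Origin at the centre of its underside. Starts as the bottom of the pile, lying on the floor of the fixed aluminium tray (440 by 240 mm, floor 3 mm above the sideboard, rim 12 mm high).
- long_rest: Fixed wooden rest with a cork pad, a flat strip 240 mm long (its x) and 70 mm wide (its y). Origin at the centre of its underside, on the sideboard (z = 0). The pad's upper face is 6 mm above the origin; across each end (in x) stands a 12 mm thick end stop whose top is 12 mm above the origin; the gap between the stops is 216 mm. The long sides are open. Made for the black remote (200 mm). The bottle stands on it at the start.
- short_rest: Fixed wooden rest with a cork pad, a flat strip 170 mm long (its x) and 60 mm wide (its y). Origin at the centre of its underside, on the sideboard (z = 0). The pad's upper face is 6 mm above the origin; across each end (in x) stands a 12 mm thick end stop whose top is 12 mm above the origin; the gap between the stops is 146 mm. The long sides are open. Made for the silver remote (130 mm).
- case_rest: Fixed wooden rest with a cork pad, a flat strip 205 mm long (its x) and 86 mm wide (its y). Origin at the centre of its underside, on the sideboard (z = 0). The pad's upper face is 6 mm above the origin; across each end (in x) stands a 12 mm thick end stop whose top is 12 mm above the origin; the gap between the stops is 181 mm. The long sides are open. Made for the spectacle case (165 mm); it is the widest rest.
- coaster: Fixed round white ceramic coaster, flat, 90 mm in diameter, 6 mm thick. Origin at the centre of its underside, on the sideboard (z = 0). Made for the bottle.
- tablet: Bystander: tablet in its black case leaning at 30 degrees on an aluminium fold-down stand, one loose piece of 140 (x) by 205 (y) mm and about 90 mm high, standing at the far end of the tray, its screen facing the robot and up. Origin at the centre of its underside. Not to be shifted.
- mug: Bystander: blue ceramic mug, 80 mm in diameter, 85 mm high, loose on the far right of the sideboard. Origin at the centre of its underside. Not to be shifted.
Not all that is in view belongs to the job. Of the things shaped like the black_remote, the black one is meant.

How it is judged:
By the outcome, as a careful person would: the job done as asked, in the order asked, and still so for the second after the job is handed in, with the robot touching nothing.
It also fails if it takes over 138 s, if anything falls off the work surface, if the arm or the gripper's body presses on something with over 40 N, if the wrist force passes 120 N, or if a joint passes its speed limit or range.

### The arm

A 6-joint arm with a two-finger parallel gripper is mounted at the origin on the work surface. World frame = base frame: x ahead of the robot, y to its left, z up, the work surface at z = 0. Lengths are in mm, angles in rad, forces in N, time in s.
With the tool pointing down it reaches from about 150 to 775 mm from the base axis. Payload 6.1 kg.
Tool frame: the origin (TCP) lies at the very end of the fingers, on their centre line; the grasp point (between the pads) lies 19 mm behind it; z points along the fingers, y is the line along which they close (so a half turn about z gives the same grasp; the last joint's range is limited). The gripper opens to 85 mm and grips with 20 to 120 N. Pads are 22 mm wide; open, the fingers measure 114 mm over their backs; the gripper's body (76 mm by 85 mm) begins 54 mm behind the grasp point. The pads swing forward as they close: fully open they stand 13 mm farther back than shut.
Start: joints at [-1.296, 0.126, -0.04, 1.405, 0, 1.571], TCP at [142.455, -505.287, 202.395] pointing down, gripper open.
Joint ranges: [-2.72, 2.72], [-0.95, 1.95], [-1.27, 1.35], [-1.78, 2.02], [-1.46, 1.47], [-3.14, 3.14]. Speed limits (rad/s): [2.39, 2.39, 3.01, 3.14, 3.14, 3.14].

### API

Orientations are given as a unit quaternion [x, y, z, w].
In Python, from bench import r gives the robot as it stands. Calls block until the motion is done:
- r.move_ptp(position, orientation): joint-space move of the TCP to a pose.
- r.move_straight(position, rate=150, frame=None, threshold=None): straight line of the TCP; frame=None keeps the orientation; rate is the mean speed in mm/s. With threshold (N) it stops when the force on the tool has changed by that much, and returns True; else False.
- r.set_joints(angles): joint-space move.
- r.open() and r.close_gripper(): open the fingers fully, or close them until they stop; the grip force is fixed at half the most.
- r.hold(seconds).
- r.ik(position, orientation): joint angles nearest the present ones, or None.
- r.get_image(name): name is "scene" or "side" or "wrist"; returns a dict with "color" (420x560x3 uint8, red, green, blue), "vertical_fov" (degrees; the focal length in pixels is half the picture's height over the tangent of half this angle, whatever the lens; pixels are square), "cx", "cy" (the principal point, pixels), "extrinsics" (4x4, takes a point from camera to world coordinates). Camera axes: x right, y down, z forward; pixel columns grow to the right and rows downward; lengths in mm; the calibration is good to about 2 mm. The wrist camera is an equidistant fisheye: a pixel r from the principal point sees the ray r / f radians off the axis. A picture is of the moment at which its call begins. There is no depth.
A pose or a line that the arm cannot do raises r.PlanningError and nothing moves.
- r.finish_job(): hands the job in; it is judged then, once.
Readings, each from a call of its own:
- r.current_time(): time.
- r.current_joint_pos(): joint angles.
- r.current_joint_velocities(): joint speeds.
- r.current_joint_torque(): joint torques, N m.
- r.current_position(): TCP position.
- r.current_tcp_rot(): TCP orientation.
- r.current_ft_force(): force on the tool from outside, world axes, zero at the start.
- r.current_ft_torque(): the same for the moment, N m.
- r.current_opening(): finger opening in mm.
- r.current_gripper_force(): force on a finger pad.
Only numpy, scipy, OpenCV 4.12 (cv2) and the standard library are available. Lean on these libraries where they do the work, as an engineer would, in place of code of your own. Each camera call takes 0.05 s, during which the arm holds its last target. There are 200 camera calls.

## Working session

There is one attempt and no reset: what is moved stays moved. The work goes in short steps, each a Python script; the robot and the scene stay as the last script left them, time stands still between calls to the robot, and variables do not carry over. Pictures are saved under pics/ and viewed, at most 14 in all, crops included, and the job is handed in when it is done.

```bash
ls && mkdir -p pics && python3 - <<'E'
from bench import r
import cv2, numpy as np
for n in ("scene","side"):
    i=r.get_image(n); cv2.imwrite(f"pics/{n}0.png",i["color"][...,::-1]); np.save(f"{n}0.npy",i,allow_pickle=True)
    print(n,i["vertical_fov"],i["cx"],i["cy"],np.round(i["extrinsics"],3).tolist())
i=r.get_image("wrist"); print(i["vertical_fov"],i["cx"],i["cy"],np.round(i["extrinsics"],3).tolist())
print(r.current_time(),r.current_tcp_rot())
E
```

```text
pics
scene 55.987461465708755 286.24994712035925 215.81100609183554 [[-0.783, 0.372, -0.499, 1043.009], [0.622, 0.449, -0.641, 566.618], [-0.015, -0.812, -0.583, 629.693], [0.0, 0.0, 0.0, 1.0]]
side 50.89236375235952 275.704060651196 211.88506571259765 [[-0.96, -0.19, 0.204, 293.037], [-0.279, 0.633, -0.722, 691.771], [0.008, -0.751, -0.661, 783.685], [0.0, 0.0, 0.0, 1.0]]
65.70646984690485 280.3491705754035 212.56338140478627 [[0.271, -0.912, -0.308, 221.422], [-0.962, -0.258, -0.085, -483.156], [-0.002, 0.32, -0.948, 373.767], [0.0, 0.0, 0.0, 1.0]]
0.15 [ 9.90572326e-01  1.36989373e-01 -8.57672079e-05 -6.08607318e-04]
```

View pics/scene0.png

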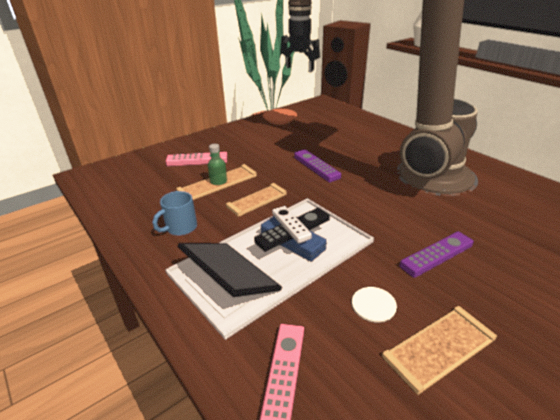

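View pics/side0.png

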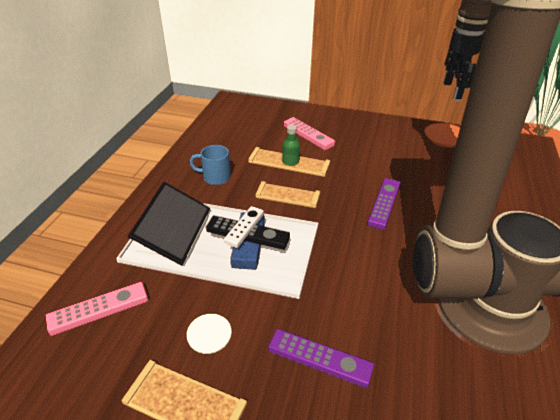

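The pictures show the bottle on the long rest at scene (217,170), the short rest at (257,199), the case rest at (440,347) and the coaster at (374,304). The pile is near (292,232), with the silver remote on the black one on the case. The pink and purple remotes are decoys.

```bash
cat > h.py <<'E'
import numpy as np, cv2
from scipy.spatial.transform import Rotation as R
def rays(i,px,fish=False):
    px=np.atleast_2d(np.asarray(px,float)); f=210/np.tan(np.radians(i["vertical_fov"])/2)
    d=(px-[i["cx"],i["cy"]])/f
    if fish:
        t=np.linalg.norm(d,axis=1,keepdims=True); d=np.hstack([d*np.sinc(t/np.pi),np.cos(t)])
    else: d=np.hstack([d,np.ones((len(d),1))])
    E=i["extrinsics"]; return E[:3,3],d@E[:3,:3].T
def plane(i,px,z,fish=False):
    o,d=rays(i,px,fish); return (o+d*((z-o[2])/d[:,2:]))[:,:2]
def blobs(mask,amin=150):
    mask=cv2.morphologyEx(mask.astype(np.uint8),cv2.MORPH_CLOSE,np.ones((3,3)))
    cs,_=cv2.findContours(mask,cv2.RETR_EXTERNAL,cv2.CHAIN_APPROX_NONE)
    return [c[:,0] for c in cs if cv2.contourArea(c)>amin]
def rect(w):  # centre, long, short, angle of long side (deg, -90..90)
    (c,(a,b),t)=cv2.minAreaRect(w.astype(np.float32))
    if a<b: a,b,t=b,a,t+90
    return np.round(c,1),round(a,1),round(b,1),round((t+90)%180-90,1)
def down(deg):  # tool down, closing axis (y) at deg in the world
    t=np.radians(deg); y=np.array([np.cos(t),np.sin(t),0]); z=np.array([0,0,-1.])
    return R.from_matrix(np.column_stack([np.cross(y,z),y,z])).as_quat()
def hsv(i): return cv2.cvtColor(i["color"],cv2.COLOR_RGB2HSV).astype(int)
E
python3 - <<'E'
from h import *
for n in ("scene","side"):
    i=np.load(f"{n}0.npy",allow_pickle=True).item(); H=hsv(i); h,s,v=H[...,0],H[...,1],H[...,2]
    M={"cork":((h>9)&(h<28)&(s>70)&(v>150),8),"white":((s<40)&(v>200),6),"green":((h>45)&(h<85)&(s>100),40),"blue":((h>95)&(h<125)&(s>90),39),"black":((v<45)&(s<90),59),"pp":((h>125)&(s>90),20)}
    for k,(m,z) in M.items():
        for b in blobs(m,60):
            w=plane(i,b,z); c=rect(w)
            if 100<c[0][0]<900 and abs(c[0][1])<700: print(n,k,b.mean(0).round(),*c)
E
```

```text
scene cork [439. 348.] [546.1 383.5] 213.7 91.8 -6.7
scene cork [256. 199.] [ 521.4 -238.6] 182.2 79.1 0.6
scene cork [217. 183.] [ 558.2 -395. ] 246.9 93.3 -1.5
scene white [374. 304.] [562.8 237.3] 87.1 86.6 -65.7
scene white [268. 272.] [630.8 -15.7] 440.2 247.0 2.5
scene white [298. 219.] [483.2 -79.5] 144.8 102.6 78.9
scene green [217. 173.] [ 565.2 -392.1] 123.7 50.1 58.8
scene blue [305. 246.] [571.1  34.7] 85.5 77.8 -79.9
scene blue [269. 224.] [593.2 -81. ] 50.8 26.5 5.9
scene black [227. 277.] [790.9   6.3] 269.4 67.7 -69.6
scene black [274. 239.] [633.9 -11.6] 80.7 53.1 -5.6
scene black [314. 219.] [508.5 -10.9] 70.9 50.9 -1.0
scene pp [283. 374.] [804.3 244.6] 185.8 49.9 42.3
scene pp [436. 254.] [341.7 235. ] 219.1 60.0 -6.2
scene pp [187. 159.] [ 572.3 -567.5] 146.9 81.7 -34.1
scene pp [317. 165.] [ 270.  -267.6] 233.3 71.8 83.1
side cork [183. 398.] [548.3 383.6] 208.6 93.0 -6.6
side cork [288. 195.] [ 523.9 -238.7] 173.7 78.5 1.5
side cork [289. 162.] [ 562.7 -394.1] 244.5 90.9 -0.5
side white [208. 333.] [560.8 236.7] 88.4 87.7 78.9
side white [233. 247.] [634.1 -24.8] 442.4 266.5 2.4
side green [291. 149.] [ 559.9 -416.3] 166.0 49.5 -74.5
side blue [246. 255.] [550.3  38.8] 84.5 60.9 -78.5
side blue [212. 164.] [ 768.3 -271.7] 194.1 112.2 -67.2
side black [422. 261.] [162.6 -41.2] 166.0 40.8 -85.5
side black [267. 237.] [510.2 -11.4] 95.2 61.1 -4.3
side black [219. 226.] [633.5 -14.1] 55.2 54.7 -1.2
side black [170. 224.] [752.5  -1. ] 264.3 154.8 -85.6
side pp [322. 358.] [332.5 234.2] 200.9 56.9 -6.2
side pp [ 95. 308.] [802.3 254.3] 200.1 60.3 42.6
side pp [384. 203.] [ 260.5 -267.2] 223.5 48.7 83.4
side pp [308. 132.] [ 538.3 -554.6] 216.8 67.2 -33.0
```

```bash
python3 - <<'E'
from bench import r
from h import *
def look(n,p,a):
    r.move_ptp(p,down(a)); i=r.get_image("wrist"); np.save(n+".npy",i,allow_pickle=True)
    cv2.imwrite(f"pics/{n}.png",i["color"][...,::-1]); print(n,r.current_time(),r.current_joint_pos().round(2) if hasattr(r.current_joint_pos(),'round') else r.current_joint_pos(),np.round(i["extrinsics"][:3,2:],2).tolist())
look("wr",[500,-310,290],-35)
look("wp",[520,-10,290],0)
E
```

```text
wr 1.7417 [-0.56  0.27  0.33  1.63 -0.    1.63] [[-0.18, 546.52], [-0.26, -243.71], [-0.95, 461.86]]
wp 2.9417 [-0.02  0.13  0.16  1.6  -0.    1.55] [[-0.0, 520.11], [-0.32, 71.06], [-0.95, 462.02]]
```

View pics/wr.png

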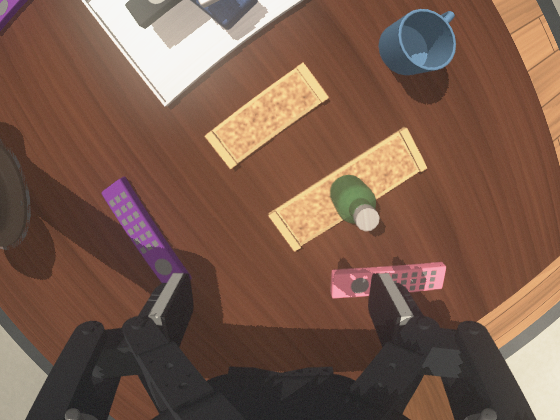

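View pics/wp.png

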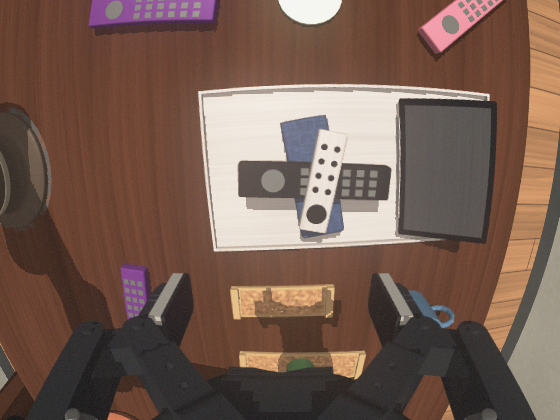

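Wrist views: the rests, the bottle (cap at (367,217)) and the pile are all clear. The silver remote runs from (333,130) to (316,233), the black one from (238,178) to (390,183), and the case is blue around (312,175). I'll zoom in on the pile for its corners.

```bash
python3 - <<'E'
from h import *
i=np.load("wp.npy",allow_pickle=True).item(); c=i["color"][105:250,225:400,::-1]
cv2.imwrite("pics/pile.png",cv2.resize(c,None,fx=4,fy=4,interpolation=cv2.INTER_CUBIC))
H=hsv(i);h,s,v=H[...,0],H[...,1],H[...,2]
for k,m,z in (("blue",(h>100)&(h<130)&(s>90),39),("black",(v<70)&(s<90),59),("white",(s<40)&(v>200),6),("cork",(h>9)&(h<28)&(s>70)&(v>130),9)):
    for b in blobs(m,100):
        w=plane(i,b,z,True); print("wp",k,b.min(0),b.max(0),*rect(w))
i=np.load("wr.npy",allow_pickle=True).item();H=hsv(i);h,s,v=H[...,0],H[...,1],H[...,2]
for b in blobs((h>9)&(h<28)&(s>70)&(v>130),500): print("wr cork",b.mean(0),*rect(plane(i,b,9,True)))
m=(s<90)&(v>110);m[:195]=0;m[235:]=0;m[:,:345]=0;m[:,385:]=0
for b in blobs(m,100):
    c,rad=cv2.minEnclosingCircle(b); print("cap",c,rad,plane(i,c,126,True))
E
```

```text
wp black [  6 274] [535 419] [ 434.3 -466.3] 1727.8 617.3 2.2
wp black [  0 165] [  4 209] [ 44.1 -20.7] 81.1 12.3 72.8
wp black [  0 129] [ 47 230] [ 97.  -20.5] 174.5 121.2 74.1
wp black [  0 108] [ 30 127] [106.   97.8] 79.9 18.1 -26.6
wp black [399  99] [496 242] [757.4 -13.2] 216.2 156.2 -85.1
wp white [198  84] [489 250] [632.7 -15.4] 446.3 243.1 2.4
wp white [279   0] [341  23] [562.4 209.9] 86.6 36.2 2.3
wp cork [239 350] [365 378] [ 562.2 -389.2] 244.0 80.6 -4.3
wp cork [230 284] [334 319] [ 522.6 -239.7] 173.6 69.8 1.5
wp cork [483   0] [559 351] [985.5 -45.7] 751.2 93.6 89.9
wr cork [429.73972603 401.9109589 ] [ 461.3 -979. ] 262.2 111.9 84.0
wr cork [525.25       303.14545455] [ 768.7 -854.8] 236.4 140.5 -0.6
wr cork [305.97082228 153.09018568] [ 555.2 -324. ] 361.6 249.3 -85.7
wr cork [539.42933333  72.728     ] [ 994.  -430.7] 322.1 108.7 90.0
wr cork [115.80191693  60.41533546] [391.9 -20.4] 260.8 39.2 -86.8
cap (360.0, 211.5) 21.639184951782227 [[ 554.40783016 -386.22971879]]
```

View pics/pile.png

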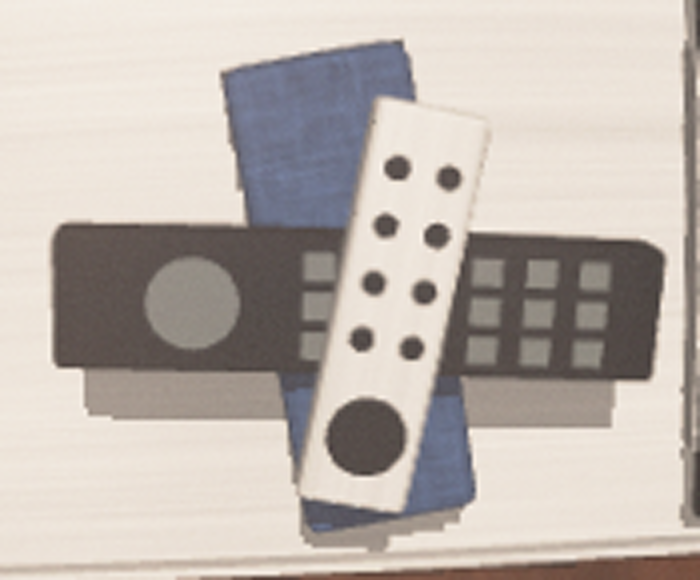

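The crop gives the corners (in crop pixels): silver (376,96),(490,120),(407,513),(300,488); black (53,222),(667,243),(650,380),(53,366); case (222,72),(405,40),(475,503),(308,530).

```bash
python3 - <<'E'
from h import *
i=np.load("wp.npy",allow_pickle=True).item()
def q(n,p,z):
    w=plane(i,np.array(p)/4+[224.6,104.6],z,True); print(n,*rect(w),"mean",w.mean(0).round(1),"sides",np.linalg.norm(w-np.roll(w,-1,0),axis=1).round(0))
q("silver",[(376,96),(490,120),(407,513),(300,488)],75)
q("black",[(53,222),(667,243),(650,380),(53,366)],59)
q("case",[(222,72),(405,40),(475,503),(308,530)],33)
i=np.load("wr.npy",allow_pickle=True).item();H=hsv(i);h,s,v=H[...,0],H[...,1],H[...,2]
for z in (6,12):
  for b in blobs((h>9)&(h<28)&(s>70)&(v>175),1000): print("wr cork",b.mean(0).round(),*rect(plane(i,b,z,True)))
print("cap",plane(i,[367,218],126,True))
m=((s<60)&(v>130))[200:236,350:386]; print(m.astype(int).sum(), np.argwhere(m).min(0),np.argwhere(m).max(0))
E
```

```text
silver [572.4 -21. ] 128.5 35.9 80.4 mean [572.4 -20.4] sides [ 35. 128.  36. 126.]
black [564.9 -21.3] 198.8 47.2 -1.4 mean [564.8 -21.2] sides [198.  47. 198.  47.]
case [565.1 -25.4] 165.2 61.0 -79.3 mean [565.1 -25.1] sides [ 61. 165.  61. 164.]
wr cork [525. 303.] [ 770.5 -859.9] 237.2 139.3 -0.6
wr cork [348. 187.] [ 561.4 -398.7] 244.2 74.6 -1.3
wr cork [267. 115.] [ 522.5 -241.3] 173.5 61.4 1.3
wr cork [539.  72.] [ 997.4 -431. ] 322.4 108.7 90.0
wr cork [525. 303.] [ 767.5 -851.8] 234.1 137.4 -0.6
wr cork [348. 187.] [ 561.2 -396.6] 241.0 73.6 -1.3
wr cork [267. 115.] [ 522.8 -241.3] 171.2 60.6 1.3
wr cork [539.  72.] [ 991.4 -428.5] 318.2 107.3 90.0
cap [[ 557.20870327 -397.59234666]]
530 [4 3] [30 29]
```

```bash
python3 - <<'E'
from bench import r
from h import *
q=down(-35); x,y=556.7,-397
r.move_ptp([x,y,190],q); r.move_straight([x,y,89],120); r.close_gripper(); print(r.current_opening(),r.current_time())
r.move_straight([x,y,190],150); print(r.current_opening(),r.current_gripper_force())
r.move_straight([561.5,237,190],280); r.move_straight([561.5,237,96],150)
print(r.move_straight([561.5,237,88],20,None,3),r.current_position()); r.open(); r.hold(.2)
r.move_straight([561.5,237,200],200)
r.move_ptp([500,310,290],down(32)); i=r.get_image("wrist"); np.save("wc.npy",i,allow_pickle=True); cv2.imwrite("pics/wc.png",i["color"][...,::-1])
H=hsv(i);h,s,v=H[...,0],H[...,1],H[...,2]
for b in blobs((h>9)&(h<28)&(s>70)&(v>175),1000): print("cork",b.mean(0).round(),*rect(plane(i,b,9,True)))
for b in blobs((s<40)&(v>200),300): print("white",b.mean(0).round(),*rect(plane(i,b,6,True)))
print(r.current_time())
E
```

```text
24.59403509964117 6.025
25.006152137048336 59.05357360839844
True [562.25208529 237.16554274  89.57176763]
cork [513. 255.] [963.9 407.1] 372.6 52.2 89.8
cork [333. 138.] [547.3 382.5] 208.3 87.6 -6.6
white [431. 405.] [1116.5    3.8] 225.9 112.2 -29.0
white [293. 340.] [720.6  28.6] 272.3 186.5 7.1
white [292. 265.] [599.4 184.7] 35.9 33.2 -58.0
white [196. 286.] [460.6  56.8] 227.1 132.4 38.7
white [538. 342.] [1430.7  205.1] 963.2 226.6 -25.2
white [291. 219.] [556.3 245.4] 88.8 69.0 26.6
12.9667
```

View pics/wc.png

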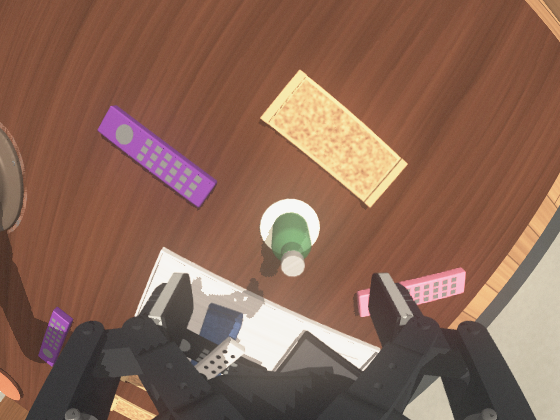

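The bottle stands on the coaster, with the cap at (292,263) and the base inside the white disc. Next is the silver remote.

```bash
cat >> h.py <<'E'
def pick_place(r,src,a,z,dst,b,zr=6,dz=1,lift=150):
    """closing axis at a deg over src -> b deg over dst; z, zr: underside heights; dz: TCP above underside"""
    r.move_ptp([*src,z+dz+60],down(a)); hit=r.move_straight([*src,z+dz],80,None,15)
    print("down",hit,np.round(r.current_position(),1)); g=r.current_position()[2]-z
    r.close_gripper(); print("grip",r.current_opening(),r.current_gripper_force())
    r.move_straight([*src,lift],100); print("lifted",r.current_opening(),r.current_time())
    if r.current_opening()<10: return
    r.move_ptp([*dst,lift],down(b)); r.move_straight([*dst,zr+g+10],120)
    print("place",r.move_straight([*dst,zr+g-1],20,None,4),np.round(r.current_position(),1))
    r.open(); r.hold(.2); r.move_straight([*dst,lift],150); print("t",r.current_time())
def look(r,n,p,a):
    r.move_ptp(p,down(a)); i=r.get_image("wrist"); np.save(n+".npy",i,allow_pickle=True); cv2.imwrite(f"pics/{n}.png",i["color"][...,::-1]); return i
E
python3 - <<'E'
from bench import r
from h import *
i=np.load("wc.npy",allow_pickle=True).item(); print("cap",plane(i,[292,263],126,True))
pick_place(r,(572.4,-20.6),-9.6,59,(522.6,-241.3),-88.7)
look(r,"w2",[500,-250,290],-27)
E
```

```text
cap [[559.58660034 238.15036572]]
down False [572.8 -20.6  60.5]
grip 0.3038817766795808 0.0
lifted -0.5512360349380631 17.0917
```

View pics/w2.png

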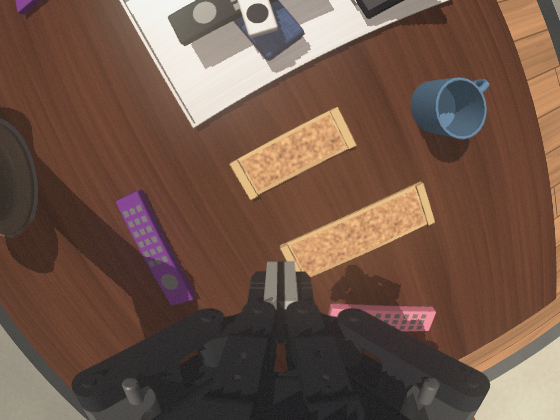

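The grip closed on nothing and the remote is still on the pile (top of the picture, near (255,15)). I'll look straight at the pile again.

```bash
python3 - <<'E'
from bench import r
from h import *
i=look(r,"w3",[520,-10,290],0); c=i["color"][105:250,225:400,::-1]
cv2.imwrite("pics/pile3.png",cv2.resize(c,None,fx=4,fy=4,interpolation=cv2.INTER_CUBIC)); print(r.current_position(),r.current_opening())
E
```

```text
[520.10967862 -10.75529548 289.80415928] -0.28527514886115274
```

View pics/pile3.png

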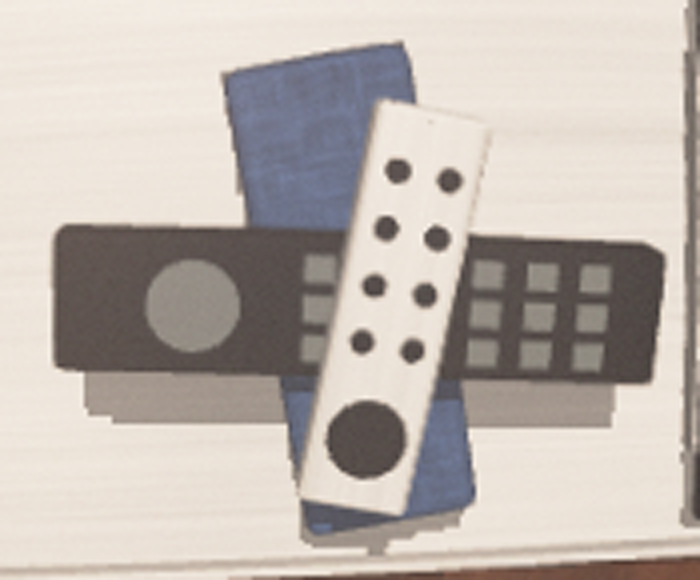

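The pile is unmoved and the fingers shut above the remote, so with a wide opening their ends stand well behind the TCP. I'll grip where the silver remote overhangs the black one, a little deeper. Then I'll measure in the wrist image where the tips are.

```bash
python3 - <<'E'
from bench import r
from h import *
u=np.array([np.cos(np.radians(80.4)),np.sin(np.radians(80.4))]); p=np.array([572.4,-20.6])+46*u
r.open(); r.move_ptp([*p,120],down(-9.6)); print(r.move_straight([*p,52],80,None,10),r.current_position())
r.close_gripper(); print(r.current_opening(),r.current_gripper_force())
r.move_straight([*p,130],100); print(r.current_opening(),r.current_gripper_force(),r.current_time())
i=r.get_image("wrist"); np.save("w4.npy",i,allow_pickle=True)
c=i["color"][150:350,140:420,::-1]; cv2.imwrite("pics/w4.png",cv2.resize(c,None,fx=2.8,fy=2.8,interpolation=cv2.INTER_CUBIC))
E
```

```text
False [580.48069986  24.77756093  52.55929094]
0.314699122489585 0.0
0.07204139323935686 0.0 23.4583
```

View pics/w4.png

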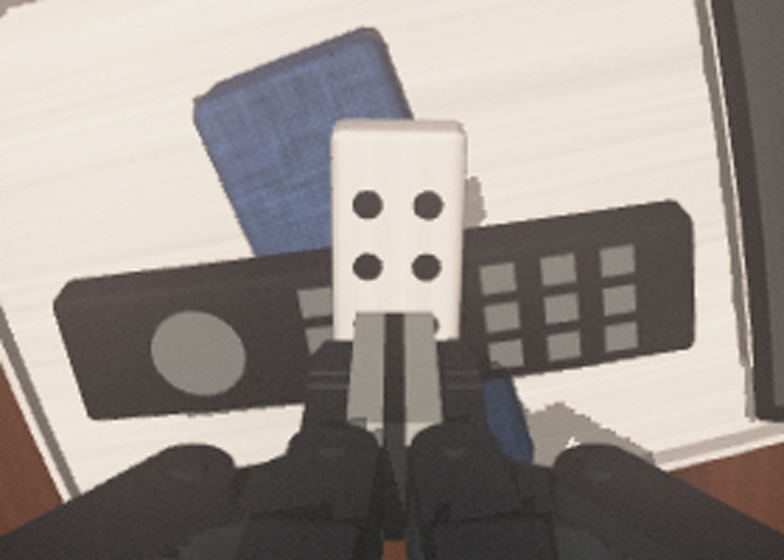

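The remote stayed put and the shut pads sit above it, tips at about (395,313) in the crop. I'll compute where the pad tips really are in the tool frame from the open and shut pictures.

```bash
python3 - <<'E'
from h import *
def tool(n,pos,a,px):
    i=np.load(n+".npy",allow_pickle=True).item(); o,d=rays(i,px,True); M=R.from_quat(down(a)).as_matrix()
    return M.T@(o-pos), d@M
o,d=tool("wp",np.array([520,-10,290]),0,[(185,276),(376,276),(152,318),(408,318)])
print("cam in tool",o)
for k in d: y=np.sign(k[1])*42.5; print("open",(o+k*(y-o[1])/k[1]).round(1))
u=np.radians(80.4); p=[572.4+46*np.cos(u),-20.6+46*np.sin(u),130]
o,d=tool("w4",np.array(p),-9.6,[(140+395/2.8,150+312/2.8),(140+355/2.8,150+312/2.8),(140+437/2.8,150+312/2.8),(140+348/2.8,150+423/2.8),(140+442/2.8,150+423/2.8)])
for k in d:
  for x in (11,): print("shut x=%d"%x,(o+k*(np.sign(o[0])*x-o[0])/k[0]).round(1))
E
python3 -c "
import cv2;a=cv2.imread('pics/wp.png');cv2.imwrite('pics/fo.png',cv2.resize(a[230:400,100:460],None,fx=2.2,fy=2.2))"
```

```text
cam in tool [ 8.10598761e+01  1.07085359e-01 -1.72018148e+02]
open [  9.9 -42.5 -49.4]
open [ 10.   42.5 -49.9]
open [ 16.6 -42.5 -90.2]
open [ 16.2  42.5 -89.7]
shut x=11 [ 11.   -0.1 -33.8]
shut x=11 [ 11.   -6.9 -33.8]
shut x=11 [ 11.    7.  -33.8]
shut x=11 [ 11.   -6.5 -67.3]
shut x=11 [ 11.    6.3 -67.3]
```

View pics/fo.png

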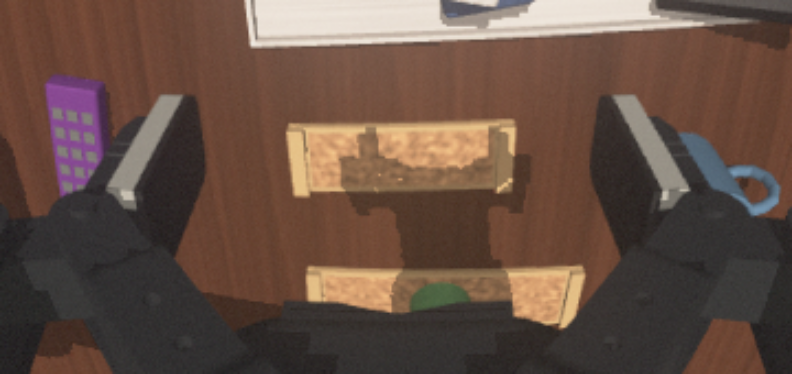

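The pad tips lie about 34–36 mm short of the reported TCP when shut, and 49 mm when open. That matches the 13 mm swing plus a constant offset of about 35 mm, and it explains both misses. I'll confirm with a gentle touch of the shut fingers on bare table.

```bash
python3 - <<'E'
from bench import r
from h import *
q=down(0)
r.move_ptp([350,0,30],q); r.close_gripper(); print(r.current_position())
try:
    print(r.move_straight([350,0,-15],60,None,4),r.current_position())
    print(r.move_straight([350,0,-42],15,None,4),r.current_position(),r.current_ft_force())
except Exception as e: print(repr(e))
r.move_straight([350,0,60],150); print(r.current_time())
E
```

```text
[3.51407395e+02 5.79343466e-02 3.04977728e+01]
False [ 3.50216576e+02 -1.82307717e-02 -1.48120293e+01]
True [ 3.49947703e+02  1.01322078e-02 -2.88785463e+01] [-0.69917484 -0.58353559  5.34302347]
27.3667
```

Contact came at TCP z = −28.9, so the true shut tips are 29 mm above the reported TCP. I'll apply that and pick the silver remote at its centre.

```bash
python3 - <<'E'
from bench import r
from h import *
r.open()
pick_place(r,(572.4,-20.6),-9.6,59,(522.6,-241.3),-88.7,dz=-29)
i=look(r,"w5",[510,-150,290],-15)
E
```

```text
down False [572.8 -20.6  30.4]
grip 34.474523265693016 61.43943428993225
lifted 34.549285425021324 31.8167
place True [ 522.6 -241.3  -22.4]
t 36.8083
```

View pics/w5.png

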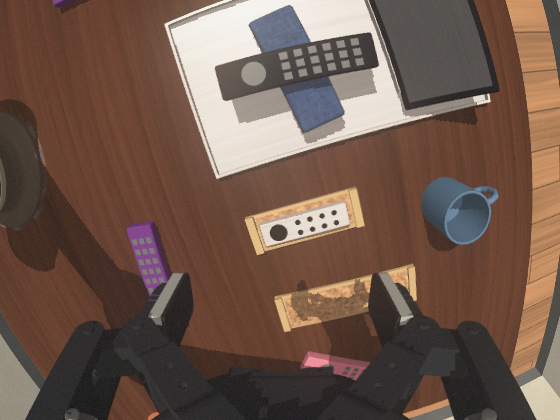

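The silver remote lies on the short rest between the stops, around (304,222), and the black remote is around (297,66). I'll measure both.

```bash
python3 - <<'E'
from h import *
i=np.load("w5.npy",allow_pickle=True).item(); H=hsv(i);h,s,v=H[...,0],H[...,1],H[...,2]
m=(s<60)&(v>140); m[:195]=0;m[250:]=0;m[:,:250]=0;m[:,360:]=0
for b in blobs(m,200): print("silver",b.min(0),b.max(0),*rect(plane(i,b,22,True)))
m=(h>9)&(h<28)&(s>70)&(v>165); m[:180]=0;m[260:]=0;m[:,:235]=0;m[:,375:]=0
for b in blobs(m,200): print("cork",b.min(0),b.max(0),*rect(plane(i,b,9,True)))
m=(v<120)&(h>20)|((s<80)&(v<150)); m=(s<85)&(v<100); m[:25]=0;m[105:]=0;m[:,:205]=0;m[:,385:]=0
for b in blobs(m,200): print("black",b.min(0),b.max(0),*rect(plane(i,b,59,True)))
print("blk",*rect(plane(i,[(215,68),(374,33),(379,65),(222,101)],59,True)))
E
```

```text
silver [260 201] [349 245] [ 521.5 -239. ] 128.5 38.6 0.8
cork [245 187] [364 254] [ 522.6 -241.2] 171.9 63.9 1.2
black [220  33] [377  99] [565.2 -27.8] 197.1 68.4 -6.1
blk [566.3 -24.7] 203.7 42.7 -1.1
```

```bash
python3 - <<'E'
from bench import r
from h import *
pick_place(r,(565,-21.8),88.6,39,(561.3,-397.5),88.7,dz=-30)
i=look(r,"w6",[520,-130,290],-12)
E
```

```text
down False [565.4 -21.9   9.5]
grip 44.66124706563113 63.43857407569885
lifted 44.384594533463165 42.225
place True [ 561.3 -397.5  -23.2]
t 47.625
```

View pics/w6.png

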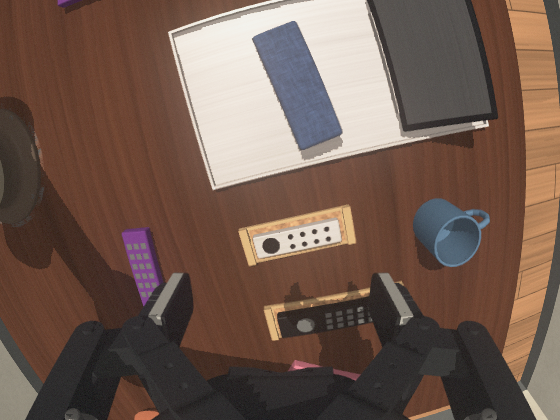

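Black is on the long rest (around (325,318)), and the case is clear at (297,85). Now the case.

```bash
python3 - <<'E'
from bench import r
from h import *
i=np.load("w6.npy",allow_pickle=True).item(); H=hsv(i);h,s,v=H[...,0],H[...,1],H[...,2]
m=(h>100)&(h<135)&(s>60)&(v>40); m[170:]=0; m[:,:230]=0; m[:,360:]=0
b=max(blobs(m,300),key=len)
for z in (25,33): c=rect(plane(i,b,z,True)); print(*c)
assert 158<c[1]<176 and 56<c[2]<72
a=c[3]+90 if c[3]<0 else c[3]-90   # closing axis
d=-6.7+180-(c[3]+180)  # rotation so long side -79 -> -6.7
print("a",a,"b",a+d); pick_place(r,tuple(c[0]),a,3,(547,383),a+d,dz=-26)
r.move_ptp([450,250,320],down(30))
i=look(r,"w7",[520,330,290],32)
E
```

```text
[570.  -44.9] 119.8 55.6 -78.8
[569.4 -45. ] 117.6 54.6 -78.8Traceback (most recent call last):
  File "<stdin>", line 7, in <module>
AssertionError
```

```bash
python3 - <<'E'
from bench import r
from h import *
i=np.load("w6.npy",allow_pickle=True).item(); H=hsv(i);h,s,v=H[...,0],H[...,1],H[...,2]
m=(h>95)&(h<140)&(s>40); m[160:]=0; m[:,:230]=0; m[:,355:]=0
w=np.vstack([plane(i,b,30,True) for b in blobs(m,100)]); c=rect(w); print(*c)
k=rect(plane(i,[(253,37),(297,21),(342,133),(302,150)],30,True)); print("corners",*k)
if not(158<c[1]<176 and 56<c[2]<72): c=k
assert 155<c[1]<180 and 54<c[2]<72
a=c[3]+90; b=-6.7+90
if c[3]<0: pass
print("a",a,"b",b); pick_place(r,tuple(c[0]),a,3,(547,383),b,dz=-26)
r.move_ptp([450,250,320],down(30))
i=look(r,"w7",[500,310,290],32)
E
```

```text
[565.8 -24.6] 164.8 60.1 -79.4
corners [567.4 -25.4] 165.2 61.2 -79.1
a 10.599999999999994 b 83.3
down False [566.2 -24.6 -22.6]
grip 61.37790108061808 66.2380313873291
lifted 61.32585200597683 53.725
place True [547.  383.  -19.1]
t 59.0667
```

View pics/w7.png

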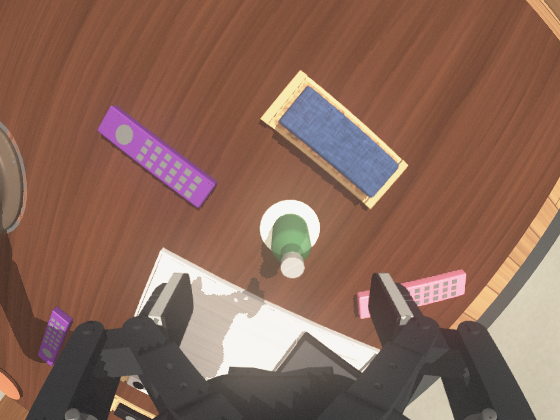

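The case sits on its rest between the stops (around (338,142)), and the bottle stands on the coaster. I'll check the numbers for all four.

```bash
python3 - <<'E'
from bench import r
from h import *
i=np.load("w7.npy",allow_pickle=True).item(); H=hsv(i);h,s,v=H[...,0],H[...,1],H[...,2]
m=(h>95)&(h<140)&(s>40); m[:60]=0;m[215:]=0; m[:,:260]=0; m[:,410:]=0
print("case",*rect(plane(i,np.vstack(blobs(m,100)),34,True))); print("cap",plane(i,[292,264],126,True))
i=look(r,"w8",[500,-340,290],-35); H=hsv(i);h,s,v=H[...,0],H[...,1],H[...,2]
cork=(h>9)&(h<28)&(s>70)&(v>165)
for c in blobs(cork,500):
    k=rect(plane(i,c,9,True))
    if k[0][1]<-500 or k[1]>260: continue
    print("rest",c.min(0),c.max(0),*k)
    M=np.zeros(h.shape,np.uint8); cv2.fillConvexPoly(M,cv2.convexHull(c),1)
    n=(M>0)&~((h>9)&(h<28)&(s>60))&((v<80)|(s<60))
    for z in (22,26):
        for b in blobs(n,600): print("  obj",z,*rect(plane(i,b,z,True)))
print(r.current_time(),r.current_opening())
E
```

```text
case [547.7 382.9] 165.0 60.8 -6.4
cap [[559.53044662 239.0505058 ]]
rest [256 112] [417 237] [ 561.1 -398.2] 242.3 73.2 -1.2
  obj 22 [ 561.1 -396.7] 199.2 47.9 -1.1
  obj 26 [ 561.  -395.6] 197.4 47.4 -1.1
rest [192  46] [316 153] [ 522.6 -241.4] 172.1 61.3 1.1
  obj 22 [ 521.5 -241.8] 128.8 36.0 0.8
  obj 26 [ 521.7 -242.1] 127.7 35.6 0.8
62.85 85.42652574283292
```

All four sit within about 3 mm and 0.5° of their targets, so I'm handing in.

```bash
python3 -c "
from bench import r
r.hold(.5); print(r.finish_job())"
```

```text
the job is handed in; nothing more can be done
None
```

The job is handed in at about 63 s: in the last pictures both remotes and the case lay within about 3 mm and 0.5° of centre on their own rests, the bottle stood within about 3 mm of the coaster's middle, and the arm was clear of everything (I took no separate measurement of the tablet or mug, but nothing came near them).

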